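# Turntable feet from the inspection rack to the assembly tray, in reverse order

## Task

Move the four turntable feet from the dark wooden rack into the white tray, one upright in each bay and in the reverse order: the foot next to the red end of the rack goes into the bay farthest from the red end of the tray, and so on, until the one farthest from the rack's red end stands in the bay next to the tray's red end. Set each foot down on the floor of its bay; do not drop a foot or tip one over.

Things in the scene. Friction and masses are not known exactly. Their poses are not given: they have to be found in the camera images.
- wood_rack: Rack to empty, left or right of the robot: dark wooden board 80 (x) by 290 (y) by 12 mm, fixed, a red strip across one end, turned up to 0.4 rad. Origin: centre of underside, on the table; x across, y along it towards the red end. Four fixed dishes in a row at x = 0, y = +102 (red end), +34, -34, -102 mm; dish floors 15 mm, rims 23 mm above the table.
- bay_tray: Tray to fill, on the other side: 70 (x) by 294 (y) by 14 mm, fixed, white floor, grey walls, one end wall red and 14 mm thick, turned up to 0.4 rad. Origin: below the middle of the row of bays, on the table; x across, y along it towards the red end. Four bays in a row, each 62 (x) by 64 (y) mm inside, at x = 0, y = +102 (red end), +34, -34, -102 mm; floor 4 mm, wall tops 14 mm above the table.
- brass_foot: Loose turntable foot: solid brass (yellow metal), with a groove 3 mm deep between 10 and 18 mm above its underside; 36 mm diameter, 50 mm tall, 400 g +-25%. Origin: centre of its underside; z up its axis. Stands upright in one of the rack's dishes, up to 6 mm off centre; gaps between neighbours are 24 to 40 mm, so open the fingers across the row, not along it.
- brass_dish: Square beige dish, 60 by 60 by 11 mm, fixed on the wooden rack, in which the brass foot stands at the start (in any of the four places; the four dishes look alike and never move). Origin: centre of its underside, 12 mm above the table; floor 3 mm, rim 11 mm above the origin.
- black_foot: Loose turntable foot: black plastic, a plain cylinder; 36 mm diameter, 50 mm tall, 90 g +-25%. Origin: centre of its underside; z up its axis. Stands upright in one of the rack's dishes, up to 6 mm off centre; gaps between neighbours are 24 to 40 mm, so open the fingers across the row, not along it.
- black_dish: Square beige dish, 60 by 60 by 11 mm, fixed on the wooden rack, in which the black foot stands at the start (in any of the four places; the four dishes look alike and never move). Origin: centre of its underside, 12 mm above the table; floor 3 mm, rim 11 mm above the origin.
- silver_foot: Loose turntable foot: silver aluminium, its lowest 12 mm tapering to 28 mm diameter at the underside; 36 mm diameter, 50 mm tall, 140 g +-25%. Origin: centre of its underside; z up its axis. Stands upright in one of the rack's dishes, up to 6 mm off centre; gaps between neighbours are 24 to 40 mm, so open the fingers across the row, not along it.
- silver_dish: Square beige dish, 60 by 60 by 11 mm, fixed on the wooden rack, in which the silver foot stands at the start (in any of the four places; the four dishes look alike and never move). Origin: centre of its underside, 12 mm above the table; floor 3 mm, rim 11 mm above the origin.
- blue_foot: Loose turntable foot: blue, its top 4 mm chamfered to 28 mm diameter; 36 mm diameter, 50 mm tall, 140 g +-25%. Origin: centre of its underside; z up its axis. Stands upright in one of the rack's dishes, up to 6 mm off centre; gaps between neighbours are 24 to 40 mm, so open the fingers across the row, not along it.
- blue_dish: Square beige dish, 60 by 60 by 11 mm, fixed on the wooden rack, in which the blue foot stands at the start (in any of the four places; the four dishes look alike and never move). Origin: centre of its underside, 12 mm above the table; floor 3 mm, rim 11 mm above the origin.

How it is judged:
At the end, for the whole second after the job is handed in: Counting from the red ends, the foot that began in rack place 1, 2, 3 or 4 stands in tray bay 4, 3, 2 or 1: its axis within the bay (16.5 mm of the bay's centre along the tray, 15.5 mm across), its underside on the floor (below 8 mm over the table), upright within 0.12 rad, and at rest ((y of brass_dish in the frame of wood_rack below 0.068 m or y of brass_dish in the frame of wood_rack above 0.136 m or y of brass_foot in the frame of bay_tray between -0.1185 and -0.0855 m) and (y of brass_dish in the frame of wood_rack below 0 m or y of brass_dish in the frame of wood_rack above 0.068 m or y of brass_foot in the frame of bay_tray between -0.0505 and -0.0175 m) and (y of brass_dish in the frame of wood_rack below -0.068 m or y of brass_dish in the frame of wood_rack above 0 m or y of brass_foot in the frame of bay_tray between 0.0175 and 0.0505 m) and (y of brass_dish in the frame of wood_rack below -0.136 m or y of brass_dish in the frame of wood_rack above -0.068 m or y of brass_foot in the frame of bay_tray between 0.0855 and 0.1185 m) and x of brass_foot in the frame of bay_tray between -0.0155 and 0.0155 m and z of each of brass_foot, black_foot, silver_foot, blue_foot in the frame of bay_tray below 0.008 m and angle between each of brass_foot, black_foot, silver_foot, blue_foot's own z axis and vertical below 0.12 rad and linear speed of each of brass_foot, black_foot, silver_foot, blue_foot below 0.02 m/s and angular speed of each of brass_foot, black_foot, silver_foot, blue_foot below 0.2 rad/s and (y of black_dish in the frame of wood_rack below 0.068 m or y of black_dish in the frame of wood_rack above 0.136 m or y of black_foot in the frame of bay_tray between -0.1185 and -0.0855 m) and (y of black_dish in the frame of wood_rack below 0 m or y of black_dish in the frame of wood_rack above 0.068 m or y of black_foot in the frame of bay_tray between -0.0505 and -0.0175 m) and (y of black_dish in the frame of wood_rack below -0.068 m or y of black_dish in the frame of wood_rack above 0 m or y of black_foot in the frame of bay_tray between 0.0175 and 0.0505 m) and (y of black_dish in the frame of wood_rack below -0.136 m or y of black_dish in the frame of wood_rack above -0.068 m or y of black_foot in the frame of bay_tray between 0.0855 and 0.1185 m) and x of black_foot in the frame of bay_tray between -0.0155 and 0.0155 m and (y of silver_dish in the frame of wood_rack below 0.068 m or y of silver_dish in the frame of wood_rack above 0.136 m or y of silver_foot in the frame of bay_tray between -0.1185 and -0.0855 m) and (y of silver_dish in the frame of wood_rack below 0 m or y of silver_dish in the frame of wood_rack above 0.068 m or y of silver_foot in the frame of bay_tray between -0.0505 and -0.0175 m) and (y of silver_dish in the frame of wood_rack below -0.068 m or y of silver_dish in the frame of wood_rack above 0 m or y of silver_foot in the frame of bay_tray between 0.0175 and 0.0505 m) and (y of silver_dish in the frame of wood_rack below -0.136 m or y of silver_dish in the frame of wood_rack above -0.068 m or y of silver_foot in the frame of bay_tray between 0.0855 and 0.1185 m) and x of silver_foot in the frame of bay_tray between -0.0155 and 0.0155 m and (y of blue_dish in the frame of wood_rack below 0.068 m or y of blue_dish in the frame of wood_rack above 0.136 m or y of blue_foot in the frame of bay_tray between -0.1185 and -0.0855 m) and (y of blue_dish in the frame of wood_rack below 0 m or y of blue_dish in the frame of wood_rack above 0.068 m or y of blue_foot in the frame of bay_tray between -0.0505 and -0.0175 m) and (y of blue_dish in the frame of wood_rack below -0.068 m or y of blue_dish in the frame of wood_rack above 0 m or y of blue_foot in the frame of bay_tray between 0.0175 and 0.0505 m) and (y of blue_dish in the frame of wood_rack below -0.136 m or y of blue_dish in the frame of wood_rack above -0.068 m or y of blue_foot in the frame of bay_tray between 0.0855 and 0.1185 m) and x of blue_foot in the frame of bay_tray between -0.0155 and 0.0155 m); the robot touches nothing.
It fails at once if a foot is tipped over (angle between any of brass_foot, black_foot, silver_foot, blue_foot's own z axis and vertical above 0.8 rad).
It fails at once if a foot is dropped (falls freely, out of the fingers, by more than about 20 mm) ((contact force between the fingers and brass_foot below 0.05 N and linear speed of brass_foot above 0.62 m/s) or (contact force between the fingers and black_foot below 0.05 N and linear speed of black_foot above 0.62 m/s) or (contact force between the fingers and silver_foot below 0.05 N and linear speed of silver_foot above 0.62 m/s) or (contact force between the fingers and blue_foot below 0.05 N and linear speed of blue_foot above 0.62 m/s)).
It also fails if it takes over 112 s, if anything falls off the work surface, if the arm or the gripper's body presses on something with over 40 N, if the wrist force passes 120 N, or if a joint passes its speed limit or range.

## Robot

A 6-joint arm with a two-finger parallel gripper is mounted at the origin on the work surface. World frame = base frame: x ahead of the robot, y to its left, z up, the work surface at z = 0. Lengths are in m, angles in rad, forces in N, time in s.
With the tool pointing down it reaches from about 0.35 to 0.775 m from the base axis. Payload 5.5 kg.
Tool frame: the origin (TCP) lies between the finger pads; the fingertips stand 19 mm ahead of it and the grasp point (between the pads) is the TCP; z points along the fingers, y is the line along which they close (so a half turn about z gives the same grasp; the last joint's range is limited). The gripper opens to 85 mm and grips with 20 to 120 N. Pads are 22 mm wide; open, the fingers measure 114 mm over their backs; the gripper's body (76 mm by 85 mm) begins 54 mm behind the grasp point. The pads swing forward as they close: fully open they stand 13 mm farther back than shut.
Start: joints at [-0.14, 0.313, 0.046, 1.304, 0, 1.431], TCP at [0.575, -0, 0.25] pointing down, gripper open.
Joint ranges: [-2.76, 2.76], [-0.86, 1.69], [-1.03, 1.26], [-2.2, 2.34], [-1.47, 1.5], [-3.14, 3.14]. Speed limits (rad/s): [2.57, 2.57, 3.14, 3.14, 3.14, 3.14].

## Interface

Orientations are given as a unit quaternion [w, x, y, z].
In Python, from workcell import env gives the robot as it stands.
- The arm moves only by the tool carry_out, never from a script. Its argument "increments" is a list that holds one entry, the list of rows, each a list of 6 numbers: the shift along the tool's x, y, z each as a share of 50 cm, from -1 to 1, then the turn, a rotation vector about the tool's x, y, z each as a share of 2 pi rad, from -1 to 1. In form: [[[x, y, z, ax, ay, az], ...]]. A call has 1 to 5 rows; each row is the pose to reach, as a shift and turn from the pose commanded when the call began, along the tool's axes at that moment, turning the shorter way round; what a row does not reach only later rows make up. A row lasts 1/8 s, in which the tool goes at most 62.5 mm and 10.7 degrees, less where a joint would pass 70% of its speed; a pose out of reach is approached as far as the arm can. A call with a number of a shift or a turn outside -1 to 1 is refused whole. A call with a gripper value outside its range is refused whole. "jaw" is the closure, from 0 (fully open) to 1 (shut), set as the call begins (left out, the last holds). The fingers move at their own pace and stop on an object; "squeeze" is the grip in N (left out, the last holds). Time passes only in rows, so rows that repeat a pose let the fingers close. It gives the time, the measured TCP pose, the force, the opening and the grip force at its end, in the units of the state.
- env.get_state(): the state, without advancing time (a new reading comes with each control period).
- env.read_camera(name): name is "scene" or "side" or "wrist"; returns a dict with "frame" (480x640x3 uint8, blue, green, red), "z_map" (480x640 float32, m along the optical axis (not along the pixel's ray), 0 where there is no reading), "intrinsics" (3x3 intrinsics, pixels), "R" (3x3) and "t" (3): a world point X has camera coordinates R X + t; the wrist camera has in their place "T_tool_cam" (4x4, takes a point from camera to tool coordinates, whose origin is the TCP and whose axes are the flange's). Camera axes: x right, y down, z forward; pixel columns grow to the right and rows downward; lengths in m; the calibration is good to about 2 mm. A picture is of the moment at which its call begins: read the wrist's pose just before it.
- env.hand_in(): hands the job in; it is judged then, once.
Trained networks look in the newest picture that a camera, given by its name, has taken for a name from the list of things; names that differ only in an ending like _2 or _b are one class to them, and where a whole thing is asked for, a point or a joint stands for the part that bears it (a point fixed in the world has none). Each returns a list of dicts, best first, with "score" (0 to 1); they miss things now and then, are a little off and sometimes report something else, mostly with a low value. They report only what shows in the picture. A call takes as long as a camera call.
- env.find_in(camera, name): "position" ([x, y, z] in m, in world coordinates, good to about 4 mm: the middle of the surface that is visible of it).
The state is a dict: "clock": time; "joint_pos": joint angles; "qvel": joint speeds; "tau": joint torques, N m; "tcp_pos": TCP position; "orientation": TCP orientation; "wrist_force": force on the tool from outside, world axes, zero at the start; "ft_torque": the same for the moment, N m; "finger_gap": finger opening in m; "grip_force": force on a finger pad.
Only numpy, scipy, OpenCV 4.12 (cv2) and the standard library are available. Lean on these libraries where they do the work, as an engineer would, in place of code of your own. Each camera call takes 0.05 s, during which the arm holds its last target. There are 200 camera calls.

## Working session

There is one attempt and no reset: what is moved stays moved. The work goes in short steps, Python scripts to look and compute and a tool call to move; the robot and the scene stay as the last step left them, time stands still between calls to the robot, and variables do not carry over. Pictures are saved under pics/ and viewed, at most 14 in all, crops included, and the job is handed in when it is done.

Besides the shell and the picture viewer there is one more tool, called after "Emit:" as name([rows], argument=value, ...), one row to a line, values as JSON. carry_out: Moves the arm, as the interface text tells. Its arguments: {"type":"object","properties":{"increments":{"type":"array","items":{"type":"array","items":{"type":"array","items":{"type":"number","minimum":-1,"maximum":1}}}},"jaw":{"type":"number"},"squeeze":{"type":"number"}},"required":["increments"]}

```bash
mkdir -p pics; ls
cat > h.py <<'E'
import numpy as np, cv2
from workcell import env
from scipy.spatial.transform import Rotation as Rn
def cloud(c):
    K=c["intrinsics"];z=c["z_map"];v,u=np.mgrid[:480,:640]
    P=np.stack([(u-K[0,2])/K[0,0]*z,(v-K[1,2])/K[1,1]*z,z],-1)
    return P
def world(c,s=None):
    P=cloud(c)
    if "R" in c: return (P-np.array(c["t"]))@np.array(c["R"])
    T=np.array(c["T_tool_cam"]);q=s["orientation"]
    R=Rn.from_quat([q[1],q[2],q[3],q[0]]).as_matrix()
    return (P@T[:3,:3].T+T[:3,3])@R.T+np.array(s["tcp_pos"])
E
python3 - <<'E'
from h import *
s=env.get_state();print(s)
for n in("scene","side"):
    c=env.read_camera(n);cv2.imwrite(f"pics/{n}0.png",c["frame"]);np.savez(f"{n}0.npz",W=world(c),f=c["frame"])
    R=np.array(c["R"]);print(n,-R.T@np.array(c["t"]))
    for k in["wood_rack","bay_tray","brass_foot","black_foot","silver_foot","blue_foot","brass_dish","black_dish","silver_dish","blue_dish"]:
        print(k,[(np.round(d["position"],3).tolist(),round(d["score"],2)) for d in env.find_in(n,k)][:4])
E
```

```text
pics
{'clock': 0.0, 'joint_pos': array([-1.39629216e-01,  3.14004835e-01,  4.49615878e-02,  1.30360671e+00,
       -3.94090535e-06,  1.43117507e+00]), 'qvel': array([-1.40370718e-03,  5.17821852e-04,  1.62035783e-03,  5.89283784e-04,
        9.39529678e-04, -1.97805283e-05]), 'tau': array([-2.90074182e-03, -4.80629075e+01,  2.98531097e+01,  1.95313990e-02,
       -3.83516899e-04, -4.27451073e-05]), 'tcp_pos': array([5.74512213e-01, 4.10086436e-05, 2.49399214e-01]), 'orientation': array([-7.39002442e-04,  7.07109292e-01,  7.07103663e-01, -5.59346840e-04]), 'wrist_force': array([-0.54798049,  0.24225306, -0.39621142]), 'ft_torque': array([ 0.00364946, -0.00920996, -0.00417817]), 'grip_force': 0.0, 'finger_gap': 0.08561758705327177}
scene [ 1.08312944 -0.38793917  0.53948048]
wood_rack [([0.525, 0.172, 0.009], 0.9), ([0.556, -0.242, 0.0], 0.23)]
bay_tray [([0.558, -0.245, 0.005], 0.58), ([0.525, 0.17, 0.012], 0.41)]
brass_foot [([0.521, 0.128, 0.049], 0.58)]
black_foot [([0.463, 0.328, 0.056], 0.67)]
silver_foot [([0.477, 0.26, 0.052], 0.76)]
blue_foot [([0.501, 0.192, 0.05], 0.76)]
brass_dish [([0.526, 0.17, 0.01], 0.73), ([0.527, 0.137, 0.017], 0.72), ([0.492, 0.275, 0.018], 0.43)]
black_dish [([0.476, 0.346, 0.019], 0.62)]
silver_dish [([0.492, 0.275, 0.015], 0.71)]
blue_dish [([0.515, 0.214, 0.02], 0.51)]
side [0.2393738  0.54669408 0.58942104]
wood_rack [([0.456, 0.303, 0.008], 0.82)]
bay_tray [([0.561, -0.211, 0.0], 0.62)]
brass_foot [([0.506, 0.147, 0.058], 0.95), ([0.461, 0.279, 0.015], 0.25)]
black_foot [([0.445, 0.342, 0.066], 0.77)]
silver_foot [([0.461, 0.282, 0.063], 0.78)]
blue_foot [([0.486, 0.211, 0.054], 0.66)]
brass_dish [([0.498, 0.147, 0.013], 0.82), ([0.482, 0.215, 0.016], 0.69), ([0.505, 0.147, 0.056], 0.38)]
black_dish [([0.444, 0.348, 0.018], 0.7)]
silver_dish [([0.461, 0.278, 0.014], 0.58), ([0.498, 0.149, 0.013], 0.53)]
blue_dish [([0.484, 0.213, 0.018], 0.69), ([0.446, 0.346, 0.017], 0.24)]
```

View pics/scene0.png

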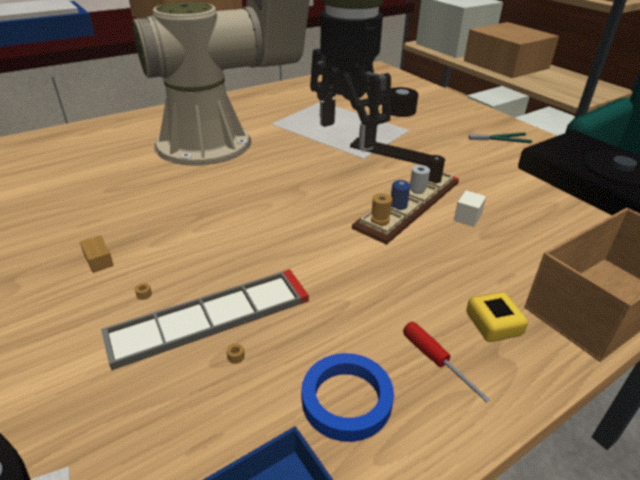

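View pics/side0.png

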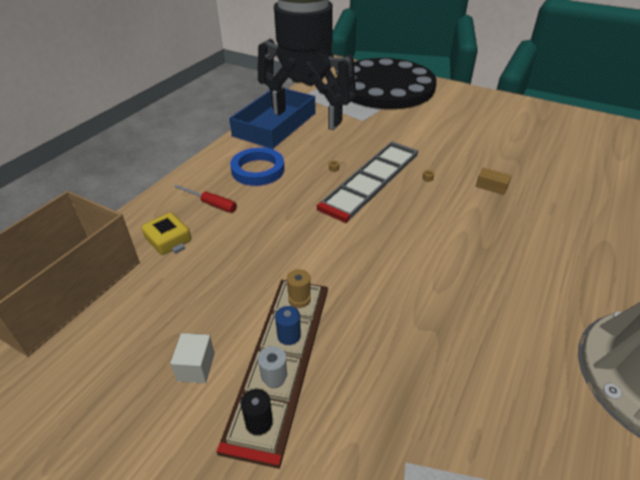

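The views show the black foot by the rack's red end (side 257,410), then silver (273,365), blue (288,325) and brass (299,287). The tray's red end (side 335,212; scene 295,287) faces the rack.

```bash
cat > m.py <<'E'
from h import *
def tops(W,zmin=.045,zmax=.08,lim=(.35,.65,.05,.45)):
    m=(W[...,2]>zmin)&(W[...,2]<zmax)&(W[...,0]>lim[0])&(W[...,0]<lim[1])&(W[...,1]>lim[2])&(W[...,1]<lim[3])
    n,l=cv2.connectedComponents(m.astype(np.uint8))
    for i in range(1,n):
        p=W[l==i]
        if len(p)<40: continue
        zt=np.percentile(p[:,2],90);t=p[abs(p[:,2]-zt)<.004]
        (c,r)=cv2.minEnclosingCircle(t[:,:2].astype(np.float32))
        print("top",len(p),np.round(c,4),round(r,4),round(zt,4),np.round(np.median(t[:,:2],0),4))
def rect(W,m,name):
    n,l,st,_=cv2.connectedComponentsWithStats(m.astype(np.uint8))
    for i in range(1,n):
        if st[i,4]<60: continue
        p=W[l==i];r=cv2.minAreaRect(p[:,:2].astype(np.float32));print(name,st[i,4],np.round(r[0],4),np.round(r[1],4),round(r[2],1),"z",np.round(np.median(p[:,2]),4))
def tray(W,f):
    h=cv2.cvtColor(f,cv2.COLOR_BGR2HSV)
    reg=(W[...,1]<-.05)&(W[...,2]<.03)&(W[...,2]>-.01)&(W[...,0]>.4)&(W[...,0]<.7)
    rect(W,reg&(h[...,1]<45)&(h[...,2]>150),"white")
    rect(W,reg&(h[...,1]>150)&((h[...,0]<6)|(h[...,0]>174)),"red")
E
python3 - <<'E'
from m import *
for n in("scene","side"):
    d=np.load(n+"0.npz");print(n);tops(d["W"]);tray(d["W"],d["f"])
c=env.read_camera("wrist");print(np.round(c["T_tool_cam"],3),c["intrinsics"])
E
```

```text
scene
top 517 [0.4609 0.3006] 0.0505 0.0652 [0.4631 0.2847]
top 270 [0.492  0.2002] 0.018 0.0649 [0.4932 0.1983]
top 331 [0.5126 0.1357] 0.0198 0.0655 [0.5143 0.1342]
white 929 [ 0.5701 -0.1325] [0.0658 0.0657] 83.7 z 0.0037
white 1055 [ 0.5626 -0.1996] [0.0665 0.0658] 83.4 z 0.0037
white 1190 [ 0.5557 -0.2674] [0.0651 0.0664] 83.6 z 0.0038
white 1346 [ 0.5476 -0.3342] [0.0642 0.0667] 83.8 z 0.0038
white 264 [ 0.6894 -0.4734] [0.0378 0.0137] 73.9 z 0.0009
red 244 [ 0.5764 -0.0897] [0.0129 0.0695] 84.3 z 0.0135
side
top 519 [0.5124 0.1376] 0.0187 0.0653 [0.5121 0.1388]
top 569 [0.4893 0.2037] 0.0179 0.065 [0.4892 0.2047]
top 740 [0.4689 0.2735] 0.0188 0.0655 [0.4681 0.2744]
top 892 [0.4526 0.3336] 0.0183 0.0657 [0.4516 0.3343]
white 63 [ 0.6932 -0.4892] [0.0595 0.0182] 81.0 z 0.0001
white 275 [ 0.5492 -0.3404] [0.0527 0.0558] 83.4 z 0.003
white 318 [ 0.557  -0.2731] [0.052  0.0554] 84.1 z 0.0032
white 372 [ 0.5652 -0.2052] [0.056  0.0554] 82.7 z 0.0032
white 428 [ 0.5735 -0.1372] [0.0554 0.0565] 83.4 z 0.0031
red 275 [ 0.5734 -0.0856] [0.0165 0.0693] 82.9 z 0.0123
[[-0.    -0.948 -0.319  0.081]
 [ 1.    -0.    -0.001  0.   ]
 [ 0.001 -0.319  0.948 -0.124]
 [ 0.     0.     0.     1.   ]] [[352.91851772   0.         320.30148812]
 [  0.         352.91851772 238.80276429]
 [  0.           0.           1.        ]]
```

```bash
cat > inc.py <<'E'
import sys
from h import *
def inc(x,y,z,yaw):
    s=env.get_state();q=s["orientation"];R=Rn.from_quat([q[1],q[2],q[3],q[0]])
    T=Rn.from_euler("z",yaw)*Rn.from_matrix([[0,1,0],[1,0,0],[0,0,-1]])
    d=R.inv().apply(np.array([x,y,z])-s["tcp_pos"])/.5
    w=(R.inv()*T).as_rotvec()/(2*np.pi)
    print("t",round(s["clock"],2),"tcp",np.round(s["tcp_pos"],4),"gap",round(s["finger_gap"],4),"F",np.round(s["wrist_force"],1),"inc",np.round(np.r_[d,w],4).tolist())
if __name__=="__main__": inc(*map(float,sys.argv[1:5]))
E
python3 inc.py .46 .285 .18 .296
```

```text
t 1.15 tcp [0.575  0.     0.2503] gap 0.0854 F [ 1.  -0.1 -0.9] inc [0.57, -0.2301, 0.1406, 0.0, 0.0, -0.0471]
```

Emit:
carry_out([
  [[0.57,-0.23,0.14,0,0,-0.047],[0.57,-0.23,0.14,0,0,-0.047],[0.57,-0.23,0.14,0,0,-0.047],[0.57,-0.23,0.14,0,0,-0.047],[0.57,-0.23,0.14,0,0,-0.047]],
], jaw=0, squeeze=70)

```text
clock: 1.78
tcp_pos: [0.4603, 0.2843, 0.1808]
orientation: [0.0, 0.595, 0.803, 0.0]
wrist_force: [1.7, 1.3, -0.6]
finger_gap: 0.085
grip_force: 0.0
```

Emit:
carry_out([
  [[0,0,0,0,0,0],[0,0,0,0,0,0]],
])

```text
clock: 2.02
tcp_pos: [0.4611, 0.2826, 0.181]
orientation: [0.0, 0.595, 0.804, -0.0]
wrist_force: [-0.5, -0.3, 0.3]
finger_gap: 0.0855
grip_force: 0.0
```

```bash
python3 - <<'E'
from m import *
s=env.get_state();c=env.read_camera("wrist");cv2.imwrite("pics/w1.png",c["frame"]);W=world(c,s)
tops(W)
for k in["black_foot","silver_foot","blue_foot","brass_foot"]:
    print(k,[(np.round(d["position"],3).tolist(),round(d["score"],2)) for d in env.find_in("wrist",k)][:2])
E
python3 inc.py .4526 .3336 .12 .296
```

```text
top 2271 [0.4528 0.3327] 0.018 0.0668 [0.4525 0.3331]
top 2447 [0.5818 0.3041] 0.0311 0.0465 [0.5815 0.3043]
top 2086 [0.4692 0.2726] 0.0181 0.0666 [0.469  0.2733]
top 1751 [0.4902 0.2028] 0.018 0.0664 [0.4899 0.2047]
top 1689 [0.5126 0.1365] 0.0186 0.0666 [0.5118 0.1387]
black_foot [([0.449, 0.336, 0.065], 0.92)]
silver_foot [([0.466, 0.278, 0.066], 0.83)]
blue_foot [([0.494, 0.206, 0.062], 0.58)]
brass_foot [([0.492, 0.218, 0.015], 0.35)]
t 2.27 tcp [0.462  0.2814 0.1813] gap 0.0854 F [-0.9  0.1  0.6] inc [0.1055, 0.012, 0.1226, 0.0001, 0.0, -0.0005]
```

View pics/w1.png

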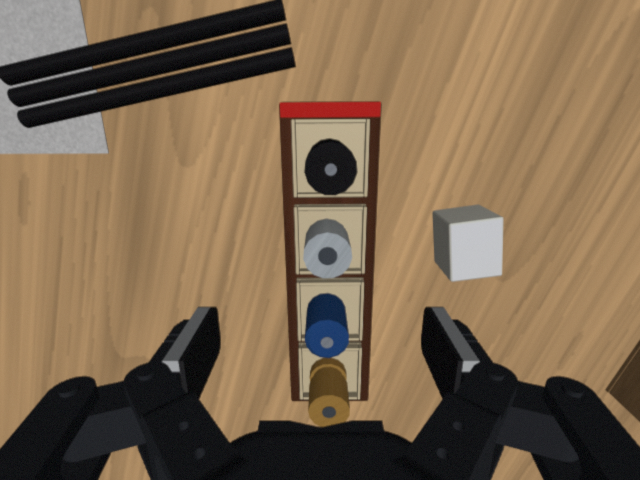

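The wrist view confirms the order from the red end (330,108): black, silver, blue, brass. The row is clear of the white cube.

Emit:
carry_out([
  [[0.104,0.012,0.12,0,0,0],[0.104,0.012,0.12,0,0,0],[0.104,0.012,0.12,0,0,0]],
])

```text
clock: 2.65
tcp_pos: [0.4511, 0.3335, 0.12]
orientation: [-0.0, 0.595, 0.804, -0.001]
wrist_force: [0.5, -0.4, 0.2]
finger_gap: 0.0854
grip_force: 0.0
```

```bash
python3 inc.py .4527 .333 .046 .296;python3 inc.py .4527 .333 .046 .296
```

```text
t 2.65 tcp [0.4511 0.3335 0.12  ] gap 0.0854 F [ 0.5 -0.4  0.2] inc [-0.0017, 0.0031, 0.1481, -0.0004, 0.0001, -0.0001]
t 2.65 tcp [0.4511 0.3335 0.12  ] gap 0.0854 F [ 0.5 -0.4  0.2] inc [-0.0017, 0.0031, 0.1481, -0.0004, 0.0001, -0.0001]
```

Descend, close, lift.

Emit:
carry_out([
  [[0,0.002,0.08,0,0,0],[0,0.002,0.148,0,0,0],[0,0.002,0.148,0,0,0],[0,0.002,0.148,0,0,0]],
])

```text
clock: 3.15
tcp_pos: [0.454, 0.3343, 0.0489]
orientation: [0.001, 0.596, 0.803, 0.001]
wrist_force: [0.1, -0.5, 0.7]
finger_gap: 0.0855
grip_force: 0.0
```

Emit:
carry_out([
  [[0,0,0,0,0,0],[0,0,0,0,0,0],[0,0,0,0,0,0],[0,0,0,0,0,0],[0,0,0,0,0,0]],
], jaw=1)

```text
clock: 3.78
tcp_pos: [0.4532, 0.3347, 0.0479]
orientation: [0.0, 0.595, 0.803, 0.001]
wrist_force: [0.5, -0.6, 6.7]
finger_gap: 0.0343
grip_force: 69.5
```

Emit:
carry_out([
  [[0,0,-0.04,0,0,0],[0,0,-0.12,0,0,0],[0,0,-0.24,0,0,0],[0,0,-0.24,0,0,0]],
])

```text
clock: 4.28
tcp_pos: [0.4554, 0.336, 0.172]
orientation: [0.002, 0.595, 0.803, 0.004]
wrist_force: [0.3, 0.3, -1.7]
finger_gap: 0.0347
grip_force: 69.8
```

```bash
python3 inc.py .5484 -.3373 .16 -.113
python3 - <<'E'
from h import *
s=env.get_state();c=env.read_camera("side");cv2.imwrite("pics/s2.png",c["frame"])
W=world(c);p=W.reshape(-1,3);t=s["tcp_pos"]
m=(abs(p[:,0]-t[0])<.04)&(abs(p[:,1]-t[1])<.04)&(p[:,2]>.06)&(p[:,2]<.2)
h=cv2.cvtColor(c["frame"],cv2.COLOR_BGR2HSV).reshape(-1,3)
print(np.percentile(p[m][:,2],[1,5,20,50]))
E
```

```text
t 4.28 tcp [0.4554 0.336  0.172 ] gap 0.0347 F [ 0.3  0.3 -1.7] inc [-1.3423, -0.2144, 0.0196, 0.0014, -0.0006, 0.065]
[0.14002982 0.14553646 0.16266846 0.18129889]
```

View pics/s2.png

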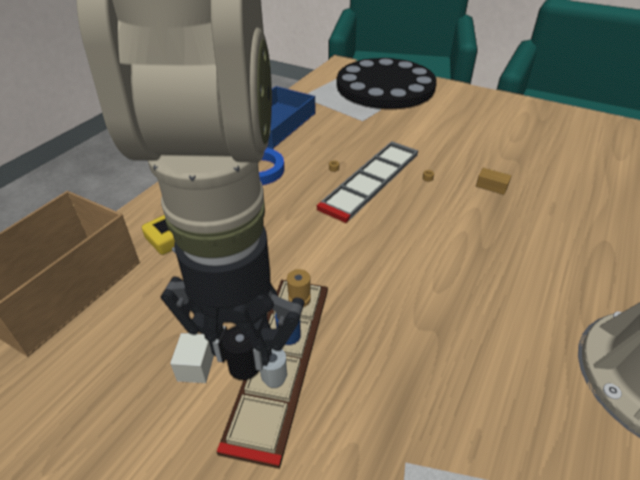

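The black foot hangs upright in the fingers (240,358) and its dish (255,425) is empty.

Emit:
carry_out([
  [[-0.1,-0.016,0,0,0,0.015],[-0.22,-0.035,0,0,0,0.03],[-0.345,-0.055,0.01,0,0,0.05],[-0.47,-0.075,0.015,0,0,0.065],[-0.59,-0.094,0.02,0,0,0.065]],
])

```text
clock: 4.95
tcp_pos: [0.4922, 0.0368, 0.155]
orientation: [-0.001, 0.746, 0.666, -0.001]
wrist_force: [1.6, -0.2, -0.3]
finger_gap: 0.0346
grip_force: 69.8
```

```bash
python3 inc.py .5484 -.3373 .14 -.113
```

```text
t 4.95 tcp [0.4922 0.0368 0.155 ] gap 0.0346 F [ 1.6 -0.2 -0.3] inc [-0.7307, 0.1965, 0.0295, -0.0004, 0.0, -0.0001]
```

Emit:
carry_out([
  [[-0.12,0.032,0,0,0,0],[-0.24,0.064,0,0,0,0],[-0.36,0.097,0,0,0,0],[-0.48,0.129,0,0,0,0],[-0.6,0.161,0,0,0,0]],
])

```text
clock: 5.58
tcp_pos: [0.5386, -0.27, 0.1547]
orientation: [-0.002, 0.746, 0.666, -0.0]
wrist_force: [1.0, 0.2, -0.6]
finger_gap: 0.0346
grip_force: 69.8
```

Emit:
carry_out([
  [[-0.09,0.025,0,0,0,0],[-0.131,0.036,0.03,0,0,0],[-0.131,0.036,0.03,0,0,0],[-0.131,0.036,0.03,0,0,0]],
])

```text
clock: 6.08
tcp_pos: [0.5493, -0.3337, 0.1406]
orientation: [-0.002, 0.746, 0.666, -0.0]
wrist_force: [0.2, -0.0, -0.0]
finger_gap: 0.0344
grip_force: 69.8
```

```bash
python3 - <<'E'
from m import *
s=env.get_state();c=env.read_camera("wrist");cv2.imwrite("pics/w3.png",c["frame"]);tray(world(c,s),c["frame"])
E
python3 inc.py .5484 -.3373 .036 -.113
```

```text
white 7996 [ 0.5617 -0.2054] [0.0505 0.062 ] 83.6 z 0.0045
white 8052 [ 0.5548 -0.2665] [0.0635 0.062 ] 83.6 z 0.0046
white 5890 [ 0.5472 -0.3348] [0.0616 0.0619] 83.7 z 0.0047
white 465 [ 0.6917 -0.4713] [0.0165 0.0373] 0.0 z 0.0019
t 6.12 tcp [ 0.5497 -0.3337  0.1414] gap 0.0345 F [-0.5 -0.2 -0.1] inc [-0.0077, -0.0016, 0.2107, -0.0002, -0.0002, 0.0002]
```

View pics/w3.png

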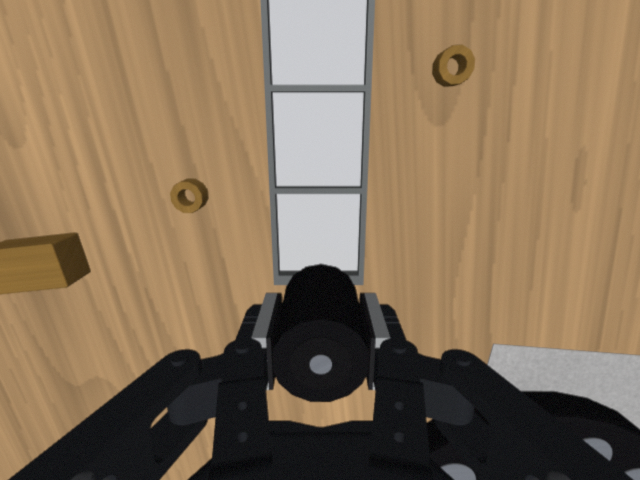

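The held foot (322,330) hangs centred between the pads, and bay 4 lies just beneath it (318,235). I'll lower it.

Emit:
carry_out([
  [[-0.004,-0.004,0.08,0,0,0],[-0.004,-0.004,0.16,0,0,0],[-0.004,-0.004,0.195,0,0,0],[-0.004,-0.004,0.205,0,0,0],[-0.004,-0.004,0.205,0,0,0]],
])

```text
clock: 6.75
tcp_pos: [0.5487, -0.3376, 0.0406]
orientation: [0.001, 0.746, 0.666, 0.0]
wrist_force: [-0.5, -0.3, -0.7]
finger_gap: 0.0348
grip_force: 69.8
```

Emit:
carry_out([
  [[0,0,0.003,0,0,0],[0,0,0.003,0,0,0]],
])

```text
clock: 7.0
tcp_pos: [0.5484, -0.338, 0.0389]
orientation: [0.001, 0.746, 0.666, 0.0]
wrist_force: [-1.1, 0.5, -1.3]
finger_gap: 0.0349
grip_force: 69.8
```

Emit:
carry_out([
  [[0,0,0.002,0,0,0],[0,0,0.004,0,0,0],[0,0,0.004,0,0,0]],
])

```text
clock: 7.38
tcp_pos: [0.5481, -0.3378, 0.037]
orientation: [0.001, 0.746, 0.666, 0.0]
wrist_force: [-1.8, 0.8, 4.9]
finger_gap: 0.0347
grip_force: 70.5
```

Contact with the floor (5 N). I'll release and rise.

Emit:
carry_out([
  [[0,0,0,0,0,0],[0,0,0,0,0,0],[0,0,0,0,0,0],[0,0,0,0,0,0]],
], jaw=0)

```text
clock: 7.88
tcp_pos: [0.5478, -0.3374, 0.0358]
orientation: [-0.0, 0.746, 0.666, 0.0]
wrist_force: [-0.4, 0.3, -0.1]
finger_gap: 0.0857
grip_force: 0.0
```

Emit:
carry_out([
  [[0,0,-0.1,0,0,0],[0,0,-0.22,0,0,0],[0.12,0,-0.25,0,0,0],[0.24,0,-0.25,0,0,0],[0.36,0,-0.25,0,0,0]],
])

```text
clock: 8.5
tcp_pos: [0.5684, -0.1573, 0.1615]
orientation: [0.001, 0.746, 0.666, 0.0]
wrist_force: [1.8, -0.5, -0.4]
finger_gap: 0.0855
grip_force: 0.0
```

```bash
python3 - <<'E'
from m import *
s=env.get_state();c=env.read_camera("scene");tops(world(c),.03,.07,(.4,.7,-.4,-.05))
c=env.read_camera("side");tops(world(c),.03,.07,(.4,.7,-.4,-.05))
E
python3 inc.py .4691 .273 .13 .296
```

```text
top 767 [ 0.5487 -0.3398] 0.0191 0.0547 [ 0.5502 -0.3403]
top 255 [ 0.5471 -0.3388] 0.0203 0.0542 [ 0.5467 -0.3356]
t 8.6 tcp [ 0.568  -0.153   0.1612] gap 0.0852 F [-0.4 -0.1 -0.3] inc [0.826, -0.2871, 0.0642, -0.0001, -0.0003, -0.0641]
```

Emit:
carry_out([
  [[0.118,-0.041,0.01,0,0,-0.0128],[0.236,-0.082,0.02,0,0,-0.0256],[0.354,-0.123,0.03,0,0,-0.0385],[0.472,-0.164,0.035,0,0,-0.0513],[0.59,-0.205,0.045,0,0,-0.064]],
])

```text
clock: 9.22
tcp_pos: [0.4997, 0.1468, 0.1387]
orientation: [0.001, 0.597, 0.802, 0.0]
wrist_force: [1.3, 0.7, 0.4]
finger_gap: 0.0854
grip_force: 0.0
```

```bash
python3 inc.py .4691 .273 .12 .296
```

```text
t 9.22 tcp [0.4997 0.1468 0.1387] gap 0.0854 F [1.3 0.7 0.4] inc [0.2595, 0.0137, 0.0373, 0.0002, 0.0001, -0.0008]
```

Emit:
carry_out([
  [[0.12,0.006,0.02,0,0,-0.001],[0.22,0.012,0.03,0,0,-0.001],[0.259,0.014,0.037,0,0,-0.001],[0.259,0.014,0.037,0,0,-0.001]],
])

```text
clock: 9.72
tcp_pos: [0.4694, 0.272, 0.1196]
orientation: [0.0, 0.595, 0.804, -0.0]
wrist_force: [0.1, -0.6, -0.0]
finger_gap: 0.0857
grip_force: 0.0
```

```bash
python3 inc.py .4691 .273 .047 .296
```

```text
t 9.72 tcp [0.4694 0.272  0.1196] gap 0.0857 F [ 0.1 -0.6 -0. ] inc [0.0021, 0.0001, 0.1452, -0.0001, 0.0001, 0.0002]
```

Emit:
carry_out([
  [[0.002,0,0.08,0,0,0],[0.002,0,0.145,0,0,0],[0.002,0,0.145,0,0,0],[0.002,0,0.145,0,0,0]],
])

```text
clock: 10.22
tcp_pos: [0.4705, 0.2717, 0.0486]
orientation: [0.0, 0.596, 0.803, 0.0]
wrist_force: [0.5, 0.1, 0.3]
finger_gap: 0.0854
grip_force: 0.0
```

Emit:
carry_out([
  [[0,0,0,0,0,0],[0,0,0,0,0,0],[0,0,0,0,0,0],[0,0,0,0,0,0],[0,0,0,0,0,0]],
], jaw=1)

```text
clock: 10.85
tcp_pos: [0.4699, 0.2728, 0.0486]
orientation: [0.001, 0.595, 0.803, 0.001]
wrist_force: [-0.3, 0.1, 5.1]
finger_gap: 0.0345
grip_force: 69.5
```

Emit:
carry_out([
  [[0,0,-0.04,0,0,0],[0,0,-0.12,0,0,0],[0,0,-0.24,0,0,0],[0,0,-0.24,0,0,0]],
])

```text
clock: 11.35
tcp_pos: [0.4723, 0.2739, 0.1726]
orientation: [0.003, 0.595, 0.804, 0.004]
wrist_force: [1.1, 0.7, -1.8]
finger_gap: 0.0344
grip_force: 69.9
```

```bash
python3 inc.py .555 -.268 .145 -.113
```

```text
t 11.35 tcp [0.4723 0.2739 0.1726] gap 0.0344 F [ 1.1  0.7 -1.8] inc [-1.085, -0.1581, 0.0529, 0.0015, -0.0004, 0.0651]
```

Emit:
carry_out([
  [[-0.11,-0.016,0.005,0,0,0.014],[-0.23,-0.034,0.01,0,0,0.03],[-0.35,-0.051,0.02,0,0,0.05],[-0.47,-0.069,0.025,0,0,0.065],[-0.59,-0.086,0.03,0,0,0.065]],
])

```text
clock: 11.98
tcp_pos: [0.5133, -0.0239, 0.1513]
orientation: [-0.001, 0.746, 0.666, -0.0]
wrist_force: [1.4, 0.5, -0.8]
finger_gap: 0.0343
grip_force: 69.8
```

```bash
python3 inc.py .555 -.268 .14 -.113
```

```text
t 11.97 tcp [ 0.5133 -0.0239  0.1513] gap 0.0343 F [ 1.4  0.5 -0.8] inc [-0.4757, 0.1382, 0.0224, -0.0002, -0.0, -0.0001]
```

Emit:
carry_out([
  [[-0.12,0.035,0,0,0,0],[-0.24,0.07,0.01,0,0,0],[-0.36,0.105,0.02,0,0,0],[-0.45,0.131,0.022,0,0,0],[-0.476,0.138,0.022,0,0,0]],
])

```text
clock: 12.6
tcp_pos: [0.5552, -0.2693, 0.1396]
orientation: [-0.001, 0.747, 0.665, -0.0]
wrist_force: [0.2, 0.1, -1.8]
finger_gap: 0.0345
grip_force: 69.9
```

Emit:
carry_out([
  [[0,0,0,0,0,0],[0,0,0,0,0,0]],
])

```text
clock: 12.85
tcp_pos: [0.5552, -0.2648, 0.141]
orientation: [-0.001, 0.746, 0.667, -0.0]
wrist_force: [0.9, -0.8, -0.9]
finger_gap: 0.0344
grip_force: 69.9
```

```bash
python3 inc.py .555 -.268 .0395 -.113
```

```text
t 12.85 tcp [ 0.5552 -0.2648  0.141 ] gap 0.0344 F [ 0.9 -0.8 -0.9] inc [-0.0067, 0.0006, 0.203, -0.0002, -0.0002, 0.0002]
```

Emit:
carry_out([
  [[-0.003,0,0.08,0,0,0],[-0.003,0,0.16,0,0,0],[-0.003,0,0.195,0,0,0],[-0.003,0,0.204,0,0,0],[-0.003,0,0.204,0,0,0]],
])

```text
clock: 13.48
tcp_pos: [0.5563, -0.268, 0.0406]
orientation: [0.001, 0.746, 0.666, 0.0]
wrist_force: [0.2, 0.2, -1.4]
finger_gap: 0.0348
grip_force: 69.9
```

Emit:
carry_out([
  [[0,0,0.003,0,0,0],[0,0,0.003,0,0,0],[0,0,0.003,0,0,0]],
])

```text
clock: 13.85
tcp_pos: [0.5558, -0.2683, 0.0386]
orientation: [0.0, 0.746, 0.666, 0.0]
wrist_force: [0.2, 0.7, -1.3]
finger_gap: 0.0342
grip_force: 69.9
```

Emit:
carry_out([
  [[0,0,0.002,0,0,0],[0,0,0.004,0,0,0],[0,0,0.004,0,0,0]],
])

```text
clock: 14.22
tcp_pos: [0.5558, -0.2683, 0.0376]
orientation: [0.001, 0.746, 0.666, 0.0]
wrist_force: [-2.5, 1.2, 8.8]
finger_gap: 0.0344
grip_force: 71.0
```

Contact. Release.

Emit:
carry_out([
  [[0,0,0,0,0,0],[0,0,0,0,0,0],[0,0,0,0,0,0],[0,0,0,0,0,0]],
], jaw=0)

```text
clock: 14.72
tcp_pos: [0.5555, -0.268, 0.0358]
orientation: [-0.0, 0.746, 0.666, -0.0]
wrist_force: [0.5, 0.2, -0.4]
finger_gap: 0.0853
grip_force: 0.0
```

Emit:
carry_out([
  [[0,0,-0.1,0,0,0],[0,0,-0.22,0,0,0],[0.12,0,-0.25,0,0,0],[0.24,0,-0.25,0,0,0],[0.36,0,-0.25,0,0,0]],
])

```text
clock: 15.35
tcp_pos: [0.5761, -0.0878, 0.1615]
orientation: [0.001, 0.746, 0.666, 0.0]
wrist_force: [-0.2, -0.1, -1.1]
finger_gap: 0.0853
grip_force: 0.0
```

```bash
python3 - <<'E'
from m import *
s=env.get_state();c=env.read_camera("scene");tops(world(c),.03,.07,(.4,.7,-.4,-.05))
c=env.read_camera("side");tops(world(c),.03,.07,(.4,.7,-.4,-.05));tops(world(c),.05)
E
python3 inc.py .4902 .2033 .125 .296
```

```text
top 678 [ 0.5558 -0.2693] 0.0192 0.0545 [ 0.5583 -0.2693]
top 765 [ 0.5482 -0.3394] 0.0192 0.0547 [ 0.5504 -0.3403]
top 254 [ 0.5493 -0.3369] 0.02 0.0539 [ 0.5467 -0.336 ]
top 281 [ 0.5576 -0.2662] 0.0201 0.0538 [ 0.5545 -0.2646]
top 467 [0.5121 0.1365] 0.0191 0.0653 [0.5118 0.1384]
top 515 [0.4903 0.2035] 0.0177 0.0652 [0.4893 0.2052]
t 15.45 tcp [ 0.5757 -0.0836  0.1612] gap 0.0853 F [-1.   0.6 -0.5] inc [0.5524, -0.2308, 0.0735, -0.0, -0.0003, -0.064]
```

Emit:
carry_out([
  [[0.118,-0.049,0.01,0,0,-0.0128],[0.236,-0.098,0.025,0,0,-0.0256],[0.354,-0.148,0.04,0,0,-0.0385],[0.472,-0.197,0.055,0,0,-0.0513],[0.54,-0.228,0.07,0,0,-0.064]],
])

```text
clock: 16.08
tcp_pos: [0.4924, 0.1938, 0.1259]
orientation: [0.0, 0.596, 0.803, 0.0]
wrist_force: [-0.0, 0.3, -0.7]
finger_gap: 0.0854
grip_force: 0.0
```

Emit:
carry_out([
  [[0,0,0,0,0,0],[0,0,0,0,0,0]],
])

```text
clock: 16.32
tcp_pos: [0.4934, 0.1915, 0.126]
orientation: [0.0, 0.598, 0.801, -0.0]
wrist_force: [-0.3, 0.7, -0.1]
finger_gap: 0.0855
grip_force: 0.0
```

```bash
python3 inc.py .4902 .203 .047 .296
```

```text
t 16.32 tcp [0.4934 0.1915 0.126 ] gap 0.0855 F [-0.3  0.7 -0.1] inc [0.0239, 0.0003, 0.158, 0.0, 0.0001, -0.0012]
```

Emit:
carry_out([
  [[0.022,0,0.01,0,0,-0.001],[0.022,0,0.03,0,0,-0.001],[0.022,0,0.1,0,0,-0.001],[0.022,0,0.158,0,0,-0.001],[0.022,0,0.158,0,0,-0.001]],
])

```text
clock: 16.95
tcp_pos: [0.4877, 0.2013, 0.0444]
orientation: [-0.002, 0.596, 0.803, -0.002]
wrist_force: [-0.1, 0.0, 1.1]
finger_gap: 0.0855
grip_force: 0.0
```

Emit:
carry_out([
  [[0,0,0,0,0,0],[0,0,0,0,0,0],[0,0,0,0,0,0],[0,0,0,0,0,0],[0,0,0,0,0,0]],
], jaw=1)

```text
clock: 17.58
tcp_pos: [0.491, 0.2027, 0.0484]
orientation: [0.001, 0.595, 0.803, 0.001]
wrist_force: [-1.0, -1.0, 6.0]
finger_gap: 0.0341
grip_force: 69.7
```

Emit:
carry_out([
  [[0,0,-0.04,0,0,0],[0,0,-0.12,0,0,0],[0,0,-0.24,0,0,0],[0,0,-0.24,0,0,0]],
])

```text
clock: 18.08
tcp_pos: [0.4933, 0.2035, 0.1724]
orientation: [0.003, 0.595, 0.803, 0.004]
wrist_force: [0.4, -0.8, -1.2]
finger_gap: 0.0342
grip_force: 70.0
```

```bash
python3 inc.py .5628 -.2005 .15 -.113
```

```text
t 18.07 tcp [0.4933 0.2035 0.1724] gap 0.0342 F [ 0.4 -0.8 -1.2] inc [-0.8134, -0.1027, 0.0442, 0.0017, -0.0002, 0.065]
```

Emit:
carry_out([
  [[-0.11,-0.014,0.005,0,0,0.014],[-0.23,-0.029,0.01,0,0,0.03],[-0.35,-0.044,0.02,0,0,0.05],[-0.47,-0.059,0.025,0,0,0.065],[-0.59,-0.075,0.03,0,0,0.065]],
])

```text
clock: 18.7
tcp_pos: [0.5395, -0.0923, 0.151]
orientation: [-0.0, 0.746, 0.666, -0.0]
wrist_force: [2.0, 0.6, -1.3]
finger_gap: 0.0343
grip_force: 69.9
```

```bash
python3 inc.py .5628 -.2005 .14 -.113
```

```text
t 18.7 tcp [ 0.5395 -0.0923  0.151 ] gap 0.0343 F [ 2.   0.6 -1.3] inc [-0.2097, 0.0709, 0.022, -0.0001, -0.0001, -0.0001]
```

Emit:
carry_out([
  [[-0.1,0.035,0,0,0,0],[-0.18,0.06,0.01,0,0,0],[-0.21,0.071,0.022,0,0,0],[-0.21,0.071,0.022,0,0,0],[-0.21,0.071,0.022,0,0,0]],
])

```text
clock: 19.32
tcp_pos: [0.5627, -0.1973, 0.1406]
orientation: [-0.001, 0.746, 0.666, -0.0]
wrist_force: [0.8, 0.2, -0.9]
finger_gap: 0.0343
grip_force: 69.9
```

```bash
python3 inc.py .5628 -.2005 .0395 -.113
```

```text
t 19.32 tcp [ 0.5627 -0.1973  0.1406] gap 0.0343 F [ 0.8  0.2 -0.9] inc [-0.0065, 0.0011, 0.2022, -0.0002, -0.0002, 0.0002]
```

Emit:
carry_out([
  [[-0.003,0,0.08,0,0,0],[-0.003,0,0.16,0,0,0],[-0.003,0,0.195,0,0,0],[-0.003,0,0.204,0,0,0],[-0.003,0,0.204,0,0,0]],
])

```text
clock: 19.95
tcp_pos: [0.5635, -0.1996, 0.0397]
orientation: [0.0, 0.745, 0.667, 0.0]
wrist_force: [0.9, 0.3, -1.1]
finger_gap: 0.0344
grip_force: 69.9
```

Emit:
carry_out([
  [[0,0,0.002,0,0,0],[0,0,0.004,0,0,0],[0,0,0.004,0,0,0]],
])

```text
clock: 20.32
tcp_pos: [0.5634, -0.2006, 0.0375]
orientation: [0.0, 0.746, 0.666, 0.0]
wrist_force: [0.1, 0.7, 1.3]
finger_gap: 0.0343
grip_force: 70.1
```

Emit:
carry_out([
  [[0,0,0.001,0,0,0],[0,0,0.001,0,0,0]],
])

```text
clock: 20.58
tcp_pos: [0.5635, -0.2006, 0.0375]
orientation: [0.001, 0.746, 0.666, 0.0]
wrist_force: [-2.4, 0.9, 6.3]
finger_gap: 0.0342
grip_force: 70.5
```

Emit:
carry_out([
  [[0,0,0,0,0,0],[0,0,0,0,0,0],[0,0,0,0,0,0],[0,0,0,0,0,0]],
], jaw=0)

```text
clock: 21.08
tcp_pos: [0.5631, -0.2004, 0.0363]
orientation: [-0.0, 0.746, 0.666, -0.0]
wrist_force: [0.5, -0.5, -0.4]
finger_gap: 0.0854
grip_force: 0.0
```

Emit:
carry_out([
  [[0,0,-0.1,0,0,0],[0,0,-0.2,0,0,0],[0.12,0,-0.22,0,0,0],[0.24,0,-0.22,0,0,0],[0.36,0,-0.22,0,0,0]],
])

```text
clock: 21.7
tcp_pos: [0.5837, -0.0202, 0.147]
orientation: [0.0, 0.746, 0.666, 0.0]
wrist_force: [0.9, 0.7, -0.6]
finger_gap: 0.0851
grip_force: 0.0
```

```bash
python3 - <<'E'
from m import *
s=env.get_state();c=env.read_camera("scene");tops(world(c),.03,.07,(.4,.7,-.4,-.05))
c=env.read_camera("side");tops(world(c),.05)
E
python3 inc.py .5123 .1367 .12 .296
```

```text
top 558 [ 0.5654 -0.202 ] 0.0176 0.0542 [ 0.5667 -0.2023]
top 675 [ 0.5557 -0.2687] 0.0193 0.0545 [ 0.5578 -0.2694]
top 766 [ 0.5484 -0.3402] 0.0193 0.0546 [ 0.5504 -0.3403]
top 465 [0.5134 0.1372] 0.0187 0.0655 [0.5117 0.1386]
t 21.8 tcp [ 0.5833 -0.0161  0.1466] gap 0.0855 F [ 0.3 -0.7  0.4] inc [0.2888, -0.1736, 0.0538, 0.0, -0.0003, -0.064]
```

Emit:
carry_out([
  [[0.1,-0.06,0.01,0,0,-0.02],[0.2,-0.12,0.03,0,0,-0.04],[0.28,-0.17,0.05,0,0,-0.06],[0.285,-0.173,0.053,0,0,-0.064],[0.285,-0.173,0.053,0,0,-0.064]],
])

```text
clock: 22.42
tcp_pos: [0.514, 0.1295, 0.1201]
orientation: [0.0, 0.598, 0.801, 0.0]
wrist_force: [0.4, 0.1, 0.2]
finger_gap: 0.0857
grip_force: 0.0
```

Emit:
carry_out([
  [[0,0,0,0,0,0]],
])

```text
clock: 22.55
tcp_pos: [0.5147, 0.1286, 0.1203]
orientation: [0.001, 0.599, 0.801, 0.0]
wrist_force: [-0.2, -0.3, -0.0]
finger_gap: 0.0853
grip_force: 0.0
```

```bash
python3 inc.py .5127 .137 .047 .296
```

```text
t 22.55 tcp [0.5147 0.1286 0.1203] gap 0.0853 F [-0.2 -0.3 -0. ] inc [0.0173, 0.0007, 0.1467, 0.0002, 0.0001, -0.0015]
```

Brass next, with a stronger grip.

Emit:
carry_out([
  [[0.016,0.0,0.02,0,0,-0.001],[0.016,0.0,0.08,0,0,-0.001],[0.016,0.0,0.145,0,0,-0.001],[0.016,0.0,0.145,0,0,-0.001],[0.016,0.0,0.145,0,0,-0.001]],
], squeeze=100)

```text
clock: 23.18
tcp_pos: [0.5118, 0.1373, 0.048]
orientation: [0.0, 0.596, 0.803, 0.0]
wrist_force: [0.6, -0.3, 0.6]
finger_gap: 0.0857
grip_force: 0.0
```

Emit:
carry_out([
  [[0,0,0,0,0,0],[0,0,0,0,0,0],[0,0,0,0,0,0],[0,0,0,0,0,0],[0,0,0,0,0,0]],
], jaw=1)

```text
clock: 23.8
tcp_pos: [0.5122, 0.1376, 0.0486]
orientation: [0.001, 0.595, 0.803, 0.001]
wrist_force: [0.3, -0.9, 4.5]
finger_gap: 0.0339
grip_force: 98.9
```

Emit:
carry_out([
  [[0,0,-0.03,0,0,0],[0,0,-0.09,0,0,0],[0,0,-0.17,0,0,0],[0,0,-0.22,0,0,0],[0,0,-0.22,0,0,0]],
])

```text
clock: 24.42
tcp_pos: [0.5126, 0.1376, 0.1598]
orientation: [0.002, 0.595, 0.803, 0.001]
wrist_force: [0.5, -0.3, -4.4]
finger_gap: 0.0336
grip_force: 100.1
```

```bash
python3 inc.py .5705 -.133 .145 -.113
```

```text
t 24.43 tcp [0.5126 0.1376 0.1598] gap 0.0336 F [ 0.5 -0.3 -4.4] inc [-0.5515, -0.0469, 0.0298, 0.0007, -0.0, 0.065]
```

Emit:
carry_out([
  [[-0.1,-0.008,0.005,0,0,0.014],[-0.21,-0.018,0.01,0,0,0.03],[-0.32,-0.027,0.02,0,0,0.05],[-0.43,-0.036,0.025,0,0,0.065],[-0.52,-0.044,0.028,0,0,0.065]],
])

```text
clock: 25.05
tcp_pos: [0.565, -0.1195, 0.1414]
orientation: [-0.001, 0.747, 0.665, -0.001]
wrist_force: [0.5, 1.0, -4.3]
finger_gap: 0.0341
grip_force: 100.0
```

Emit:
carry_out([
  [[0,0,0,0,0,0],[0,0,0,0,0,0]],
])

```text
clock: 25.3
tcp_pos: [0.5646, -0.1173, 0.1418]
orientation: [-0.002, 0.746, 0.666, -0.001]
wrist_force: [0.0, 1.2, -3.9]
finger_gap: 0.034
grip_force: 100.1
```

```bash
python3 inc.py .5705 -.133 .0395 -.113
```

```text
t 25.3 tcp [ 0.5646 -0.1173  0.1418] gap 0.034 F [ 0.   1.2 -3.9] inc [-0.0301, 0.0159, 0.2045, -0.0005, -0.0002, -0.0001]
```

Emit:
carry_out([
  [[-0.027,0.014,0.04,0,0,0],[-0.027,0.014,0.12,0,0,0],[-0.027,0.014,0.18,0,0,0],[-0.027,0.014,0.204,0,0,0],[-0.027,0.014,0.204,0,0,0]],
])

```text
clock: 25.92
tcp_pos: [0.571, -0.1314, 0.0407]
orientation: [-0.001, 0.746, 0.666, -0.0]
wrist_force: [-0.0, -0.1, -3.9]
finger_gap: 0.0339
grip_force: 100.6
```

Emit:
carry_out([
  [[0,0,0.002,0,0,0],[0,0,0.004,0,0,0],[0,0,0.004,0,0,0]],
])

```text
clock: 26.3
tcp_pos: [0.5718, -0.1321, 0.0401]
orientation: [0.001, 0.746, 0.666, 0.0]
wrist_force: [0.0, 0.4, -5.2]
finger_gap: 0.0338
grip_force: 100.6
```

Emit:
carry_out([
  [[0,0,0.002,0,0,0],[0,0,0.004,0,0,0],[0,0,0.004,0,0,0]],
])

```text
clock: 26.68
tcp_pos: [0.5715, -0.132, 0.0377]
orientation: [0.0, 0.746, 0.666, 0.0]
wrist_force: [-0.9, 0.6, -1.5]
finger_gap: 0.034
grip_force: 100.8
```

Emit:
carry_out([
  [[0,0,0.001,0,0,0],[0,0,0.002,0,0,0],[0,0,0.002,0,0,0]],
])

```text
clock: 27.05
tcp_pos: [0.5715, -0.132, 0.0377]
orientation: [0.0, 0.746, 0.666, 0.0]
wrist_force: [-3.4, 0.5, 6.8]
finger_gap: 0.0342
grip_force: 101.4
```

Emit:
carry_out([
  [[0,0,0,0,0,0],[0,0,0,0,0,0],[0,0,0,0,0,0],[0,0,0,0,0,0]],
], jaw=0)

```text
clock: 27.55
tcp_pos: [0.5715, -0.132, 0.0364]
orientation: [0.0, 0.746, 0.666, 0.0]
wrist_force: [-0.0, 0.2, -0.2]
finger_gap: 0.0854
grip_force: 0.0
```

Emit:
carry_out([
  [[0,0,-0.1,0,0,0],[0,0,-0.2,0,0,0],[0.1,0,-0.3,0,0,0],[0.2,0,-0.32,0,0,0],[0.2,0,-0.32,0,0,0]],
])

```text
clock: 28.18
tcp_pos: [0.5838, -0.0294, 0.1986]
orientation: [0.001, 0.744, 0.668, 0.001]
wrist_force: [-0.0, -0.6, -1.0]
finger_gap: 0.0855
grip_force: 0.0
```

Run:
```python
from m import *
c=env.read_camera("scene");cv2.imwrite("pics/scene9.png",c["frame"]);W=world(c);tops(W,.03,.07,(.4,.7,-.4,-.05));tray(W,c["frame"])
c=env.read_camera("side");tops(world(c),.03,.07,(.4,.7,-.4,-.05))
```

```text
top 557 [ 0.5717 -0.1347] 0.0192 0.0544 [ 0.5732 -0.135 ]
top 560 [ 0.5647 -0.2023] 0.0175 0.0544 [ 0.5667 -0.2029]
top 677 [ 0.5558 -0.2693] 0.0191 0.0545 [ 0.5576 -0.2695]
top 768 [ 0.5482 -0.3407] 0.0192 0.0547 [ 0.55   -0.3402]
white 208 [ 0.58   -0.1084] [0.0254 0.07  ] 55.1 z 0.0036
white 241 [ 0.5681 -0.1509] [0.0314 0.0668] 87.5 z 0.0039
white 552 [ 0.5634 -0.1996] [0.0661 0.0649] 83.6 z 0.0038
white 734 [ 0.5554 -0.2672] [0.0656 0.0655] 83.9 z 0.0038
white 719 [ 0.5477 -0.3344] [0.0644 0.0684] 83.6 z 0.0038
white 264 [ 0.6899 -0.4732] [0.0368 0.0141] 76.6 z 0.0008
red 245 [ 0.5757 -0.0896] [0.0138 0.0697] 82.4 z 0.0133
top 251 [ 0.5475 -0.3366] 0.0197 0.054 [ 0.5464 -0.3356]
top 280 [ 0.5555 -0.2665] 0.0198 0.0539 [ 0.5545 -0.264 ]
top 277 [ 0.5634 -0.1983] 0.0184 0.0538 [ 0.561  -0.1956]
top 332 [ 0.5717 -0.133 ] 0.02 0.0539 [ 0.5707 -0.1307]
```

View pics/scene9.png

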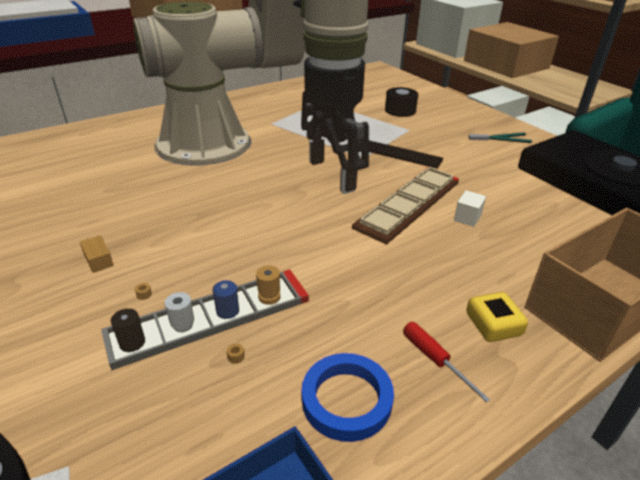

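All four stand centred in their bays: brass (268,283) next to the red end, then blue (225,298), silver (179,310) and black (127,328). The rack is empty and the gripper is clear.

```bash
python3 -c "
from workcell import env
print(env.hand_in())"
```

```text
the job is handed in; nothing more can be done
None
```

The job is handed in: all four feet stand upright on their bay floors in reverse order (brass next to the tray's red end, then blue, silver and black), each within about 5 mm of its bay's centre by camera; the hand-in returned no verdict.

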